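# Re-rack pipe fittings in reverse order

## Task

Move the four pipe fittings from the grey rack with the coloured plates to the bare wooden rack, one over each peg, upright and fully down, in reverse order: the fitting that starts nearest the red end of the grey rack goes on the peg farthest from the red end of the wooden rack, and so on along the row, so that the last ends up nearest the red end. Leave the tape roll and the tape measure where they lie.

Things in the scene. Friction and masses are not known exactly. Their poses are not given: they have to be found in the camera images.
- fitting_black: Black steel pipe nipple with threaded ends: an upright open tube 34 mm across, 27 mm bore, 80 mm high, 0.12 to 0.24 kg. Origin at the centre of its underside, z along the bore, upwards; it is round, so its yaw means nothing. At the start it stands over the peg of the black plate, up to about 5 mm off centre.
- fitting_steel: Silver-grey galvanised socket with a bead at either end: an upright open tube 41 mm across (44 mm over the beads), 30 mm bore, 46 mm high, 0.11 to 0.22 kg. Origin at the centre of its underside, z along the bore, upwards; it is round, so its yaw means nothing. At the start it stands over the peg of the green plate, up to about 5 mm off centre.
- fitting_brass: Brass-yellow coupling with a hexagon near its foot: an upright open tube 39 mm across (the hexagon 45 to 52 mm, 2 to 18 mm above its foot), 28 mm bore, 54 mm high, 0.14 to 0.28 kg. Origin at the centre of its underside, z along the bore, upwards; it is round, so its yaw means nothing. At the start it stands over the peg of the yellow plate, up to about 5 mm off centre.
- fitting_blue: Blue plastic pipe coupling with two black rings: an upright open tube 41 mm across (44 mm over its ribs), 30 mm bore, 64 mm high, 0.06 to 0.11 kg. Origin at the centre of its underside, z along the bore, upwards; it is round, so its yaw means nothing. At the start it stands over the peg of the blue plate, up to about 5 mm off centre.
- plate_black: Black plate. Fixed, 64 x 64 x 8 mm, on the grey rack, with a steel peg in its middle (10 mm thick, pointed, 28 mm above the plate). Origin at the centre of its underside; its fitting's foot stands 8 mm above that. The four plates fill the grey rack's four places in an order that changes from start to start; they stay put during the job.
- plate_steel: Green plate. Fixed, 64 x 64 x 8 mm, on the grey rack, with a steel peg in its middle (10 mm thick, pointed, 28 mm above the plate). Origin at the centre of its underside; its fitting's foot stands 8 mm above that. The four plates fill the grey rack's four places in an order that changes from start to start; they stay put during the job.
- plate_brass: Yellow plate. Fixed, 64 x 64 x 8 mm, on the grey rack, with a steel peg in its middle (10 mm thick, pointed, 28 mm above the plate). Origin at the centre of its underside; its fitting's foot stands 8 mm above that. The four plates fill the grey rack's four places in an order that changes from start to start; they stay put during the job.
- plate_blue: Blue plate. Fixed, 64 x 64 x 8 mm, on the grey rack, with a steel peg in its middle (10 mm thick, pointed, 28 mm above the plate). Origin at the centre of its underside; its fitting's foot stands 8 mm above that. The four plates fill the grey rack's four places in an order that changes from start to start; they stay put during the job.
- pick_rack: The rack the fittings come from: a fixed grey board 320 x 76 x 12 mm with a red block (16 x 76 mm, 30 mm high) across one end and the four coloured plates on top. Origin at the underside, midway along the row of four plates; x runs along the row towards the red end, z up. The plates' centres are at x = +112.5, +37.5, -37.5 and -112.5 mm, y = 0, z = 12 mm.
- job_rack: Empty rack the fittings go to: fixed brown wooden board 320 x 76 x 20 mm, red block (16 x 76, 36 mm high) across one end, four bare pale pegs (10 mm thick, pointed, 28 mm above the board). Origin at the underside, midway along the pegs; x along the row towards the red end, z up. Pegs at x = +112.5, +37.5, -37.5, -112.5 mm, y = 0; a seated fitting's foot is at z = 20 mm. Left or right of the other.
- tape_roll: Loose white and blue roll of thread tape lying flat between the racks, 50 mm across, 14 mm high; origin at the centre of its underside. To be left alone.
- tape_measure: Loose yellow tape measure lying between the racks, 54 x 50 x 34 mm; origin at the centre of its underside. To be left alone.

How it is judged:
By the outcome, as a careful person would: the job done as asked, in the order asked, and still so for the second after the job is handed in, with the robot touching nothing.
It also fails if it takes over 120 s, if anything falls off the work surface, if the arm or the gripper's body presses on something with over 40 N, if the wrist force passes 120 N, or if a joint passes its speed limit or range.

## Robot

A 7-joint arm with a two-finger parallel gripper is mounted at the origin on the work surface. World frame = base frame: x ahead of the robot, y to its left, z up, the work surface at z = 0. Lengths are in m, angles in rad, forces in N, time in s.
With the tool pointing down it reaches from about 0.4 to 0.9 m from the base axis. Payload 5.5 kg.
Tool frame: the origin (TCP) lies midway between the tips of the shut fingers; the grasp point (between the pads) lies 19 mm behind it; z points along the fingers, y is the line along which they close (so a half turn about z gives the same grasp; the last joint's range is limited). The gripper opens to 92 mm and grips with 3 to 60 N. Pads are 19 mm wide; open, the fingers measure 130 mm over their backs; the gripper's body (75 mm by 190 mm) begins 47 mm behind the grasp point.
Start: joints at [1.407, 0.501, -0.427, 1.55, 0.221, 1.138, -0.21], TCP at [0.269, -0.592, 0.227] pointing down, gripper open.
Joint ranges: [-2.88, 2.88], [-0.31, 2.03], [-1.54, 1.56], [0.2, 2.42], [-1.41, 4.55], [0.19, 2.02], [-2.57, 2.57]. Speed limits (rad/s): [2.57, 2.57, 3.14, 3.14, 3.14, 3.14, 3.14].

## Interface

Orientations are given as a 3x3 rotation matrix whose columns are the frame's x, y, z axes.
In Python, from station import robot, cams gives the robot as it stands.
- The arm moves only by the tool send_rows, never from a script. Its argument "rows" is one flat list of numbers, 5 for each row, row after row: the shift along the tool's x, y, z as a fraction of full scale, then the turn about the tool's z as a fraction of full scale, then the opening, from 0 (shut) to 1 (fully open). A call has 1 to 20 rows; each row shifts and turns the commanded pose from where the row before left it, along the tool's axes as they then stand; what a row does not reach is not made up. Full scale, the value 1, is 0.05 m for a shift and 0.08 rad for a turn. A row lasts 1/10 s, in which the tool goes at most 50 mm and 8.59 degrees, less where a joint would pass 70% of its speed; a pose out of reach is approached as far as the arm can. A call with a number of a shift or a turn outside -1 to 1 is refused whole. A call with a gripper value outside its range is refused whole. The fingers move at their own pace and stop on an object; the grip force is fixed at half the most. Time passes only in rows, so rows that do not move let the fingers close. It gives the time, the measured TCP pose, the force, the opening and the grip force at its end, in the units of the state.
- robot.observe(): the state, without advancing time (a new reading comes with each control period).
- cams.grab_frame(name): name is "scene" or "top"; returns the picture (400x640x3 uint8, red, green, blue); there is no depth.
- cams.calibration(name): a dict with "fx", "fy", "cx", "cy" (pixels), "dist" ([k1, k2, p1, p2, k3] as OpenCV has them; the pictures are not rectified), "rvec" (rotation vector, rad) and "tvec" (3), from world to camera coordinates, as OpenCV has them. Camera axes: x right, y down, z forward; pixel columns grow to the right and rows downward; lengths in m; the calibration is good to about 2 mm. A picture is of the moment at which its call begins. calibration takes no time and is no camera call.
- robot.finish_job(): hands the job in; it is judged then, once.
The state is a dict: "t": time; "joint_positions": joint angles; "dq": joint speeds; "effort": joint torques, N m; "ee_pos": TCP position; "tool_rot": TCP orientation; "wrist_force": force on the tool from outside, world axes, zero at the start; "wrist_torque": the same for the moment, N m; "grip_width": finger opening in m; "grip_force": force on a finger pad.
Only numpy, scipy, OpenCV 4.12 (cv2) and the standard library are available. Lean on these libraries where they do the work, as an engineer would, in place of code of your own. Each camera call takes 0.05 s, during which the arm holds its last target. There are 200 camera calls.

## Working session

There is one attempt and no reset: what is moved stays moved. The work goes in short steps, Python scripts to look and compute and a tool call to move; the robot and the scene stay as the last step left them, time stands still between calls to the robot, and variables do not carry over. Pictures are saved under pics/ and viewed, at most 14 in all, crops included, and the job is handed in when it is done.

Besides the shell and the picture viewer there is one more tool, called after "Emit:" as name(argument=value, ...), one argument or row to a line, values as JSON. send_rows: Moves the arm, as the interface text tells. Its arguments: {"type":"object","properties":{"rows":{"type":"array"}},"required":["rows"]}

```bash
ls; mkdir -p pics
python3 - <<'E'
from station import robot,cams
import cv2
s=robot.observe()
for k in ("t","ee_pos","tool_rot","grip_width","joint_positions"): print(k,s[k])
for n in ("scene","top"):
    cv2.imwrite(f"pics/{n}0.png",cams.grab_frame(n)[:,:,::-1]); print(n,cams.calibration(n))
E
```

```text
pics
t 0.0
ee_pos [ 0.26873846 -0.5910909   0.22570466]
tool_rot [[ 9.10274816e-01  4.14003870e-01 -7.44614110e-04]
 [ 4.14004538e-01 -9.10273156e-01  1.73903509e-03]
 [ 4.21650194e-05 -1.89127346e-03 -9.99998211e-01]]
grip_width 0.09182214791602956
joint_positions [ 1.40720505  0.50181817 -0.42679321  1.55143193  0.22082287  1.13829484
 -0.21030491]
scene {'fx': 368.300864518921, 'fy': 368.300864518921, 'cx': 324.30902690798837, 'cy': 205.65629394773836, 'dist': array([0.01296525, 0.        , 0.        , 0.        , 0.        ]), 'rvec': array([ 2.24859006,  0.58228874, -0.28331644]), 'tvec': array([-0.47330839, -0.15041951,  1.05005592])}
top {'fx': 420.77858273449954, 'fy': 420.77858273449954, 'cx': 323.5062141159247, 'cy': 200.4403293049748, 'dist': array([-0.09203751,  0.        ,  0.        ,  0.        ,  0.        ]), 'rvec': array([ 2.17593282, -2.1696618 ,  0.15507049]), 'tvec': array([-0.0321527 ,  0.53957177,  0.69789454])}
```

View pics/top0.png

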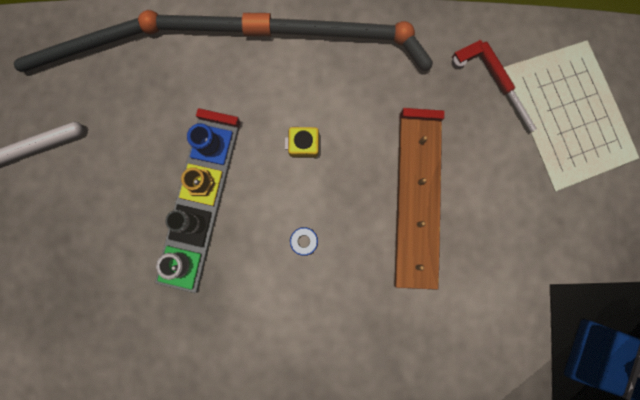

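View pics/scene0.png

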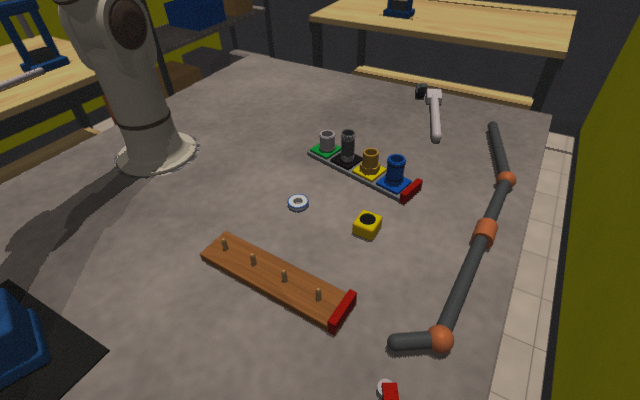

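Run:
```python
import cv2,numpy as np
a=cv2.imread("pics/top0.png")
p=cv2.resize(a[100:300,145:250],None,fx=3.0,fy=3.0,interpolation=cv2.INTER_CUBIC)
q=cv2.resize(a[100:300,375:465],None,fx=3.0,fy=3.0,interpolation=cv2.INTER_CUBIC)
cv2.imwrite("pics/crop0.png",np.hstack([p,q]))
```

```text
(no output)
```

View pics/crop0.png

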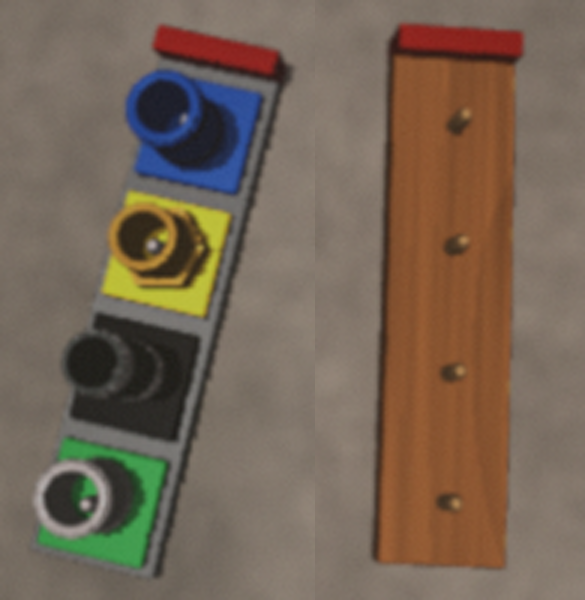

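```bash
cat > h.py <<'E'
import cv2,numpy as np
from station import robot,cams
def cal(n):
    c=cams.calibration(n); return np.array([[c["fx"],0,c["cx"]],[0,c["fy"],c["cy"]],[0,0,1.]]),c["dist"],c["rvec"],c["tvec"]
def ray(n,uv):
    K,d,r,t=cal(n); R=cv2.Rodrigues(r)[0]
    p=cv2.undistortPoints(np.array([[uv]],float),K,d)[0,0]
    return -R.T@t, R.T@np.array([p[0],p[1],1])
def onz(n,uv,z):
    o,d=ray(n,uv); return o+d*(z-o[2])/d[2]
def proj(n,P):
    K,d,r,t=cal(n); return cv2.projectPoints(np.array(P,float).reshape(-1,3),r,t,K,d)[0].reshape(-1,2)
E
python3 - <<'E'
from h import *
np.set_printoptions(precision=4,suppress=True)
P=lambda x,y:((x+.5)/3-.5+145,(y+.5)/3-.5+100)
Q=lambda x,y:((x-315+.5)/3-.5+375,(y+.5)/3-.5+100)
print("cam",ray("top",(320,200))[0],ray("scene",(320,200))[0])
F={}
for n,c,z in (("blue",(164,108),.084),("brass",(143,238),.074),("black",(94,364),.100),("steel",(73,498),.066)):
    F[n]=onz("top",P(*c),z); print(n,F[n],"scene px",proj("scene",F[n]))
v=(F["blue"]-F["steel"])[:2]; print("len",np.linalg.norm(v),"ang",np.degrees(np.arctan2(v[1],v[0])))
print("blue plate right corners",onz("top",P(263,93),.02),onz("top",P(238,192),.02),"yellow",onz("top",P(233,212),.02),onz("top",P(208,318),.02),"black",onz("top",P(178,440),.02),"green",onz("top",P(168,460),.02),onz("top",P(143,568),.02))
# pegs: dark->mask vs wood by saturation/brightness
a=cv2.imread("pics/top0.png"); J=[]
for c in ((459,121),(457,245),(453,372),(449,502)):
    J.append(onz("top",Q(*c),.035)); print("peg",J[-1],"scene px base,tip",proj("scene",[[*J[-1][:2],.02],[*J[-1][:2],.048]]).ravel())
v=(J[0]-J[3])[:2]; print("len",np.linalg.norm(v),[np.linalg.norm(J[i]-J[i+1]) for i in range(3)],"ang",np.degrees(np.arctan2(v[1],v[0])),"mid",np.mean(J,0))
print("job corners",onz("top",Q(378,560),.02),onz("top",Q(506,567),.02))
b=cv2.imread("pics/scene0.png")
cv2.imwrite("pics/crop1.png",np.hstack([cv2.resize(b[120:210,300:430],None,fx=3,fy=3,interpolation=2),cv2.resize(b[225:315,200:335],None,fx=3,fy=3,interpolation=2)]))
E
```

```text
cam [ 0.4543 -0.0122  0.7568] [ 0.8546 -0.5271  0.584 ]
blue [0.6399 0.1752 0.084 ] scene px [[395.9872 157.78  ]]
brass [0.5693 0.1866 0.074 ] scene px [[370.1178 151.0683]]
black [0.4982 0.2024 0.1   ] scene px [[347.416  131.7853]]
steel [0.4273 0.2225 0.066 ] scene px [[326.8695 133.0027]]
len 0.21781444244897796 ang -12.544180715983375
blue plate right corners [0.6669 0.1336 0.02  ] [0.6063 0.1465 0.02  ] yellow [0.5942 0.1491 0.02  ] [0.531  0.1619 0.02  ] black [0.4596 0.1774 0.02  ] green [0.448 0.183 0.02 ] [0.3858 0.1959 0.02  ]
peg [ 0.6485 -0.2071  0.035 ] scene px base,tip [317.972  296.9393 317.4902 287.671 ]
peg [ 0.5739 -0.2036  0.035 ] scene px base,tip [284.5191 279.1486 283.1277 269.8071]
peg [ 0.4995 -0.1993  0.035 ] scene px base,tip [254.2058 262.6223 252.0652 253.2502]
peg [ 0.4249 -0.1954  0.035 ] scene px base,tip [226.1616 247.5493 223.3888 238.1809]
len 0.2239059123290651 [np.float64(0.07469844717295115), np.float64(0.0745395577334274), np.float64(0.07467017611416242)] ang -2.991185499976445 mid [ 0.5367 -0.2013  0.035 ]
job corners [ 0.3911 -0.1568  0.02  ] [ 0.3863 -0.2324  0.02  ]
```

View pics/crop1.png

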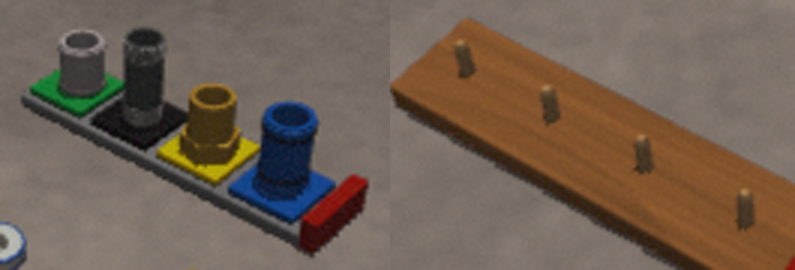

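Top view, original pixels: from the red end, the fittings are blue (200,136), brass (193,179), black (176,221) and steel (169,266). Pegs run from (423,140) to (420,267). The scene view agrees to about 1 mm and the peg spacing comes out at 74.6 mm, so I'll move now.

Emit:
send_rows(
  rows=[0,0,0,0.9,1,0,0,0,0.9,1,0,0,0,0.9,1,0,0,0,0.9,1,0,0,0,0.9,1,0,0,0,0.9,1,0,0,0,0.9,1,0,0,0,0.9,1,0,0,0,0.9,1,0,0,0,0,1,0,0,0,0,1],
)

```text
t: 1.2
ee_pos: [0.269, -0.5914, 0.2263]
tool_rot: [[0.976, -0.217, -0.0], [-0.217, -0.976, 0.001], [-0.0, -0.001, -1.0]]
wrist_force: [-0.1, 0.6, 0.2]
grip_width: 0.0919
grip_force: 0.0
```

```bash
cat >> h.py <<'E'
F=dict(blue=(.6399,.1752),brass=(.5693,.1866),black=(.4982,.2024),steel=(.4273,.2225))
J=dict(steel=(.6485,-.2071),black=(.5739,-.2036),brass=(.4995,-.1993),blue=(.4249,-.1954))
def go(x,y,z,yaw=None):
    "shift in tool axes (units of full scale) and turn to reach target"
    s=robot.observe(); R=s["tool_rot"]; d=R.T@(np.array([x,y,z])-s["ee_pos"])/.05
    th=np.degrees(np.arctan2(R[1,0],R[0,0]))
    t=None if yaw is None else -np.radians(yaw-th)/.08
    print("t %.1f"%s["t"],"pos",s["ee_pos"].round(4),"yaw %.2f"%th,"shift",d.round(2),"turn",t,"w %.4f"%s["grip_width"],"f",s["wrist_force"].round(1),"q",s["joint_positions"].round(2), "tilt",R[:2,2].round(3))
E
python3 -c "
from h import *
go(*F['blue'],.226,-12.5)"
```

```text
t 1.2 pos [ 0.269  -0.5914  0.2263] yaw -12.56 shift [ 3.910e+00 -1.658e+01  1.000e-02] turn -0.01219497115936409 w 0.0919 f [-0.1  0.6  0.2] q [ 1.31  0.48 -0.29  1.55  0.15  1.13 -0.8 ] tilt [-0.     0.001]
```

Emit:
send_rows(
  rows=[0.1,-0.4,0,0,1,0.2,-0.8,0,0,1,0.2,-0.8,0,0,1,0.2,-0.8,0,0,1,0.2,-0.8,0,0,1,0.2,-0.8,0,0,1,0.2,-0.8,0,0,1,0.2,-0.8,0,0,1,0.2,-0.8,0,0,1,0.2,-0.8,0,0,1,0.2,-0.8,0,0,1,0.2,-0.8,0,0,1,0.2,-0.8,0,0,1,0.2,-0.8,0,0,1,0.2,-0.8,0,0,1,0.2,-0.8,0,0,1,0.2,-0.8,0,0,1,0.2,-0.8,0,0,1,0.2,-0.8,0,0,1,0,0,0,0,1],
)

```text
t: 3.2
ee_pos: [0.6128, 0.0978, 0.227]
tool_rot: [[0.978, -0.209, 0.001], [-0.209, -0.978, 0.005], [0.0, -0.006, -1.0]]
wrist_force: [-0.5, 0.9, 0.6]
grip_width: 0.092
grip_force: 0.0
```

```bash
python3 -c "
from h import *
go(*F['blue'],.041,-12.5)"
```

```text
t 3.2 pos [0.6128 0.0978 0.227 ] yaw -12.08 shift [ 0.21 -1.61  3.73] turn 0.0906211036656937 w 0.0920 f [-0.5  0.9  0.6] q [ 0.25  0.48 -0.61  1.63  0.29  1.13 -2.21] tilt [0.001 0.005]
```

Emit:
send_rows(
  rows=[0,0,0,-0.98,1,0,0,0,-0.98,1,0,0,0,-0.98,1,0,0,0,-0.98,1,0,0,0,-0.98,1,0,0,0,-0.98,1,0,0,0,-0.98,1,0,0,0,-0.98,1,0,0,0,-0.98,1,0,0,0,-0.98,1,0,0,0,-0.98,1,0,0,0,-0.98,1,0,0,0,-0.98,1,0,0,0,-0.98,1,0,0,0,-0.98,1,0,0,0,-0.98,1,0,0,0,-0.98,1,0,0,0,-0.98,1,0,0,0,-0.98,1,0,0,0,-0.98,1],
)

```text
t: 5.2
ee_pos: [0.6118, 0.0887, 0.2266]
tool_rot: [[0.218, 0.976, -0.0], [0.976, -0.218, -0.001], [-0.001, -0.0, -1.0]]
wrist_force: [0.5, -0.2, -0.1]
grip_width: 0.0924
grip_force: 0.0
```

Emit:
send_rows(
  rows=[0,0,0,-0.98,1,0,0,0,-0.98,1,0,0,0,-0.98,1,0,0,0,-0.98,1,0,0,0,-0.98,1,0,0,0,-0.98,1,0,0,0,-0.98,1,0,0,0,-0.98,1,0,0,0,-0.98,1,0,0,0,-0.98,1,0,0,0,-0.98,1,0,0,0,-0.98,1,0,0,0,-0.98,1,0,0,0,-0.98,1,0,0,0,-0.98,1,0,0,0,-0.98,1,0,0,0,-0.98,1,0,0,0,-0.98,1,0,0,0,-0.98,1,0,0,0,-0.98,1],
)

```text
t: 7.2
ee_pos: [0.6119, 0.0886, 0.2265]
tool_rot: [[-0.975, 0.221, -0.0], [0.221, 0.975, -0.001], [-0.0, -0.001, -1.0]]
wrist_force: [0.3, 0.9, -0.3]
grip_width: 0.0918
grip_force: 0.0
```

Emit:
send_rows(
  rows=[0,0.4,0,0,1,0,0.4,0,0,1,0,0.4,0,0,1,0,0.4,0,0,1,0,0,0,0,1,0,0,0,0,1],
)

```text
t: 7.8
ee_pos: [0.6298, 0.1671, 0.2265]
tool_rot: [[-0.975, 0.224, -0.0], [0.224, 0.975, -0.001], [0.0, -0.001, -1.0]]
wrist_force: [-0.2, -0.7, 0.0]
grip_width: 0.092
grip_force: 0.0
```

```bash
python3 -c "
from h import *
go(*F['blue'],.041,167.5)"
```

```text
t 7.8 pos [0.6298 0.1671 0.2265] yaw 167.07 shift [-0.16  0.21  3.71] turn -0.09333532423442654 w 0.0920 f [-0.2 -0.7  0. ] q [ 0.45  0.8  -1.23  1.53  0.76  1.36  0.5 ] tilt [-0.    -0.001]
```

Emit:
send_rows(
  rows=[-0.08,0.1,0,-0.1,1,-0.08,0.1,0,0,1,0,0,0.3,0,1,0,0,0.4,0,1,0,0,0.4,0,1,0,0,0.4,0,1,0,0,0.4,0,1,0,0,0.4,0,1,0,0,0,0,1,0,0,0,0,1],
)

```text
t: 8.8
ee_pos: [0.6397, 0.1759, 0.1112]
tool_rot: [[-0.976, 0.217, -0.001], [0.217, 0.976, 0.0], [0.001, 0.0, -1.0]]
wrist_force: [-0.8, -0.5, 0.7]
grip_width: 0.0918
grip_force: 0.0
```

```bash
python3 -c "
from h import *
go(*F['blue'],.041,167.5)
cv2.imwrite('pics/t1.png',np.hstack([cams.grab_frame('top')[90:310,100:300],cams.grab_frame('scene')[60:280,260:460]])[:,:,::-1].repeat(2,0).repeat(2,1))"
```

```text
t 8.8 pos [0.6397 0.1759 0.1112] yaw 167.48 shift [-0.01 -0.01  1.4 ] turn -0.00453559388620668 w 0.0918 f [-0.8 -0.5  0.7] q [ 0.39  0.93 -1.13  1.59  0.88  1.21  0.43] tilt [-0.001  0.   ]
```

View pics/t1.png

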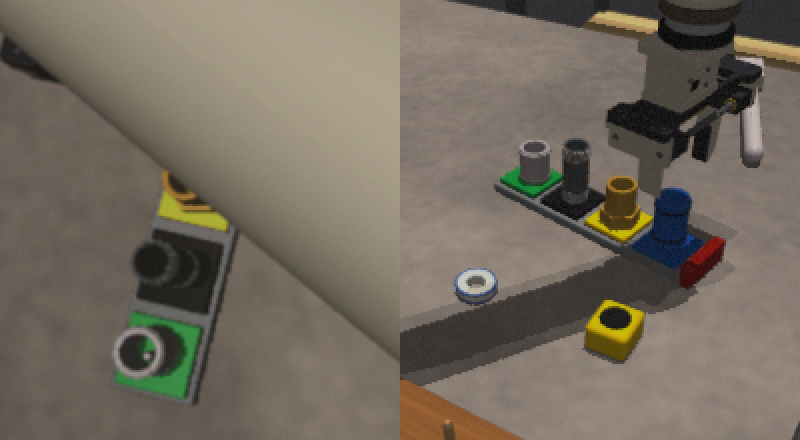

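The gripper hangs directly over the blue fitting with the fingers across the row, and the brass neighbour is clear. Descending to grip.

Emit:
send_rows(
  rows=[0,0,0.35,0,1,0,0,0.35,0,1,0,0,0.35,0,1,0,0,0.35,0,1,0,0,0,0,1,0,0,0,0,1,0,0,0,0,0,0,0,0,0,0,0,0,0,0,0,0,0,0,0,0,0,0,0,0,0,0,0,0,0,0,0,0,0,0,0,0,0,0,0,0],
)

```text
t: 10.3
ee_pos: [0.64, 0.1757, 0.0418]
tool_rot: [[-0.976, 0.217, 0.0], [0.217, 0.976, 0.0], [-0.0, 0.0, -1.0]]
wrist_force: [0.3, -0.5, 0.7]
grip_width: 0.0405
grip_force: 30.0
```

```bash
python3 -c "
from h import *
go(*F['blue'],.041,167.5);print(robot.observe()['grip_force'])"
```

```text
t 10.3 pos [0.64   0.1757 0.0418] yaw 167.47 shift [-0.   -0.01  0.02] turn -0.007605370162690299 w 0.0405 f [ 0.3 -0.5  0.7] q [ 0.36  1.   -1.06  1.62  0.95  1.12  0.39] tilt [0. 0.]
29.999960912391543
```

Emit:
send_rows(
  rows=[0,0,-0.2,0,0,0,0,-0.4,0,0,0,0,-0.6,0,0,0,0,-0.6,0,0,0,0,-0.6,0,0,0,0,-0.6,0,0,0,0,0,-0.7,0,0,0,0,-0.7,0,0,0,0,-0.7,0,0,0,0,0,0],
)

```text
t: 11.3
ee_pos: [0.6401, 0.1759, 0.1935]
tool_rot: [[-0.999, 0.05, 0.001], [0.05, 0.999, 0.001], [-0.001, 0.001, -1.0]]
wrist_force: [-0.3, 0.4, -0.5]
grip_width: 0.0405
grip_force: 30.0
```

```bash
python3 -c "
from h import *
go(*J['blue'],.19,177)"
```

```text
t 11.3 pos [0.6401 0.1759 0.1935] yaw 177.13 shift [ 3.93 -7.63  0.06] turn 0.02908012177895817 w 0.0405 f [-0.3  0.4 -0.5] q [ 0.42  0.86 -1.22  1.53  0.83  1.34  0.64] tilt [0.001 0.001]
```

Emit:
send_rows(
  rows=[0.1,-0.2,0,0,0,0.2,-0.4,0,0,0,0.3,-0.6,0,0,0,0.3,-0.6,0,0,0,0.3,-0.6,0,0,0,0.3,-0.6,0,0,0,0.3,-0.6,0,0,0,0.3,-0.6,0,0,0,0.3,-0.6,0,0,0,0.3,-0.6,0,0,0,0.3,-0.6,0,0,0,0.3,-0.6,0,0,0,0.3,-0.6,0,0,0,0.2,-0.3,0,0,0,0.1,-0.1,0,0,0,0,0,0,0,0,0,0,0,0,0],
)

```text
t: 13.0
ee_pos: [0.4262, -0.1932, 0.1921]
tool_rot: [[-0.999, 0.05, 0.001], [0.05, 0.999, -0.0], [-0.001, -0.0, -1.0]]
wrist_force: [0.5, 0.2, -1.2]
grip_width: 0.0403
grip_force: 30.0
```

```bash
python3 -c "
from h import *
go(*J['blue'],.11,177)"
```

```text
t 13.0 pos [ 0.4262 -0.1932  0.1921] yaw 177.12 shift [ 0.02 -0.05  1.64] turn 0.0262627601506352 w 0.0403 f [ 0.5  0.2 -1.2] q [ 1.49  0.68 -1.49  2.01  0.74  1.18  1.21] tilt [ 0.001 -0.   ]
```

Emit:
send_rows(
  rows=[0,0,0.3,0,0,0,0,0.4,0,0,0,0,0.4,0,0,0,0,0.4,0,0,0,-0.03,0.4,0,0,0.02,-0.02,0.3,0,0,0,0,0,0,0,0,0,0,0,0],
)

```text
t: 13.8
ee_pos: [0.4251, -0.1955, 0.0817]
tool_rot: [[-0.999, 0.049, -0.0], [0.049, 0.999, 0.001], [0.0, 0.001, -1.0]]
wrist_force: [-0.1, 0.4, -0.4]
grip_width: 0.0403
grip_force: 30.0
```

```bash
python3 -c "
from h import *
go(*J['blue'],.042,177)
cv2.imwrite('pics/t2.png',np.hstack([cv2.resize(cams.grab_frame('top')[200:300,360:480],None,fx=3,fy=3),cv2.resize(cams.grab_frame('scene')[170:290,170:290],None,fx=3,fy=2.5)])[:,:,::-1])"
```

```text
t 13.8 pos [ 0.4251 -0.1955  0.0817] yaw 177.17 shift [0.   0.   0.79] turn 0.0367378015243906 w 0.0403 f [-0.1  0.4 -0.4] q [ 1.35  0.79 -1.28  2.09  0.93  1.01  1.09] tilt [-0.     0.001]
```

View pics/t2.png

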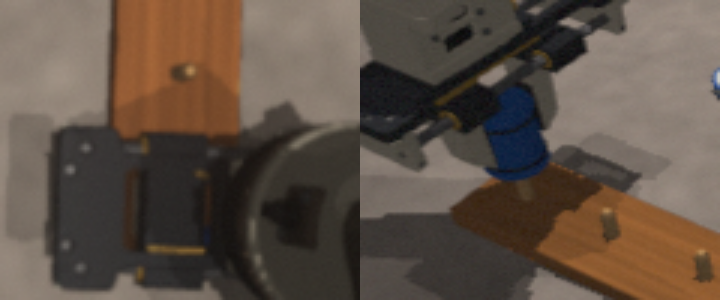

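The blue fitting is held upright, its foot at about (519,170) in the crop, with the far peg's tip just beneath it. Lowering and releasing.

Emit:
send_rows(
  rows=[0,0,0.15,0,0,0,0,0.15,0,0,0,0,0.15,0,0,0,0,0.15,0,0,0,0,0.15,0,0,0,0,0.02,0,0,0,0,0,0,0,0,0,0,0,0,0,0,0,0,0],
)

```text
t: 14.8
ee_pos: [0.425, -0.1965, 0.0435]
tool_rot: [[-0.999, 0.051, 0.001], [0.051, 0.999, -0.0], [-0.001, -0.0, -1.0]]
wrist_force: [0.1, 0.5, -1.4]
grip_width: 0.0402
grip_force: 30.0
```

```bash
python3 -c "
from h import *
go(*J['blue'],.042,177)"
```

```text
t 14.8 pos [ 0.425  -0.1965  0.0435] yaw 177.09 shift [0.   0.02 0.03] turn 0.019982138597972973 w 0.0402 f [ 0.1  0.5 -1.4] q [ 1.3   0.83 -1.2   2.11  1.01  0.96  1.04] tilt [ 0.001 -0.   ]
```

Emit:
send_rows(
  rows=[0,0,0.02,0,0,0,0,0,0,1,0,0,0,0,1,0,0,0,0,1,0,0,0,0,1,0,0,0,0,1,0,0,0,0,1,0,0,0,0,1,0,0,0,0,1,0,0,-0.2,0,1,0,0,-0.4,0,1,0,0,-0.5,0,1,0,0,-0.5,0,1,0,0,-0.5,0,1,0,0,-0.5,0,1,0,0,-0.5,0,1,0,0,0,0,1],
)

```text
t: 16.5
ee_pos: [0.4268, -0.1965, 0.2006]
tool_rot: [[-0.999, 0.05, 0.005], [0.05, 0.999, -0.002], [-0.005, -0.002, -1.0]]
wrist_force: [1.0, 0.3, 0.7]
grip_width: 0.0918
grip_force: 0.0
```

```bash
python3 -c "
from h import *
go(*F['brass'],.19,167.5)
x=cams.grab_frame('scene');np.save('s.npy',x)
b=x.astype(int);m=((b[...,2]>b[...,0]+40)&(b[...,2]>60)).astype('uint8')[180:290,180:290]
n,_,st,c=cv2.connectedComponentsWithStats(m);i=1+st[1:,4].argmax();print(st[i],c[i]+180,st[i][:2]+180)
print(proj('scene',[[*J['blue'],.02],[*J['blue'],.084]]))"
```

```text
t 16.5 pos [ 0.4268 -0.1965  0.2006] yaw 177.11 shift [-2.46  7.8   0.21] turn 2.0957876914472844 w 0.0918 f [1.  0.3 0.7] q [ 1.5   0.65 -1.49  2.    0.71  1.18  1.24] tilt [ 0.005 -0.002]
[ 29  40  22  18 242] [220.88429752 228.23553719] [209 220]
[[226.15536707 247.55921984]
 [219.59816238 225.41732719]]
```

Emit:
send_rows(
  rows=[-0.1,0.3,0,0,1,-0.2,0.6,0,0,1,-0.2,0.6,0,0,1,-0.2,0.6,0,0,1,-0.2,0.6,0,0,1,-0.2,0.6,0,0,1,-0.2,0.6,0,0,1,-0.2,0.6,0,0,1,-0.2,0.6,0,0,1,-0.2,0.6,0,0,1,-0.2,0.6,0,0,1,-0.2,0.6,0,0,1,-0.2,0.6,0,0,1,-0.1,0.3,0,0.7,1,0,0,0,0.7,1,0,0,0,0.7,1,0,0,0,0,1,0,0,0,0,1],
)

```text
t: 18.35
ee_pos: [0.5739, 0.1862, 0.1966]
tool_rot: [[-0.977, 0.215, -0.001], [0.215, 0.977, -0.001], [0.001, -0.001, -1.0]]
wrist_force: [-0.7, -0.3, 0.7]
grip_width: 0.0921
grip_force: 0.0
```

```bash
python3 -c "
from h import *
go(*F['brass'],.037,167.5)
cv2.imwrite('pics/t3.png',cv2.resize(cams.grab_frame('scene')[110:310,180:440],None,fx=3,fy=3)[:,:,::-1])"
```

```text
t 18.4 pos [0.5739 0.1862 0.1966] yaw 167.56 shift [ 0.09 -0.01  3.19] turn 0.014060854393244164 w 0.0921 f [-0.7 -0.3  0.7] q [ 0.43  0.71 -1.17  1.69  0.7   1.22  0.45] tilt [-0.001 -0.001]
```

View pics/t3.png

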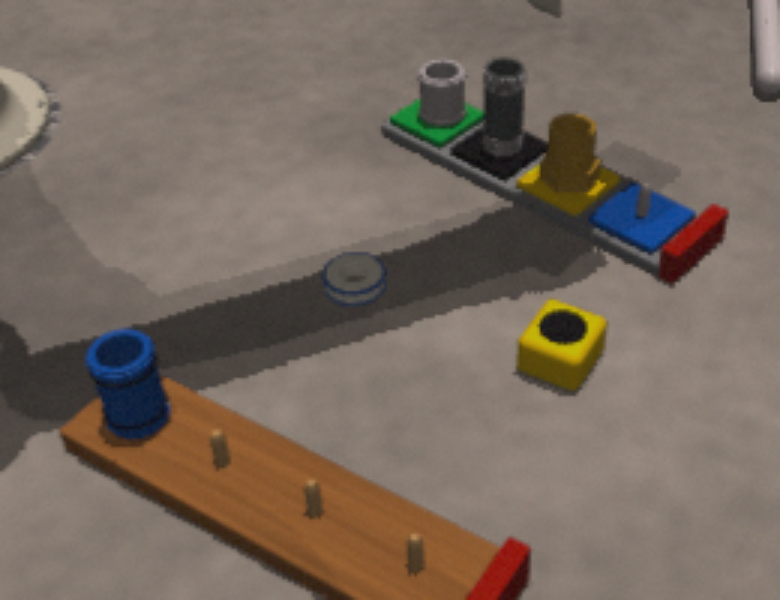

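Blue is upright and seated on the far peg, with its foot at about (137,430) in the crop. The other objects are untouched. Next is brass.

Emit:
send_rows(
  rows=[0.09,-0.01,0.2,0,1,0,0,0.4,0,1,0,0,0.4,0,1,0,0,0.4,0,1,0,0,0.4,0,1,0,0,0.4,0,1,0,0,0.4,0,1,0,0,0.3,0,1,0,0,0.2,0,1,0,0,0.1,0,1,0,0,0,0,1,0,0,0,0,1],
)

```text
t: 19.6
ee_pos: [0.5704, 0.1874, 0.0379]
tool_rot: [[-0.976, 0.217, 0.001], [0.217, 0.976, 0.001], [-0.001, 0.001, -1.0]]
wrist_force: [0.2, -0.7, 0.2]
grip_width: 0.0916
grip_force: 0.0
```

Emit:
send_rows(
  rows=[0,0,0,0,0,0,0,0,0,0,0,0,0,0,0,0,0,0,0,0,0,0,0,0,0,0,0,0,0,0,0,0,0,0,0,0,0,0,0,0],
)

```text
t: 20.4
ee_pos: [0.5699, 0.1871, 0.0372]
tool_rot: [[-0.976, 0.217, 0.0], [0.217, 0.976, 0.0], [-0.0, 0.0, -1.0]]
wrist_force: [-0.1, -0.5, -0.0]
grip_width: 0.039
grip_force: 30.0
```

```bash
python3 -c "
from h import *
go(*F['brass'],.037,167.5)"
```

```text
t 20.4 pos [0.5699 0.1871 0.0372] yaw 167.47 shift [ 0.01 -0.01  0.  ] turn -0.006915395982615255 w 0.0390 f [-0.1 -0.5 -0. ] q [ 0.33  0.88 -0.99  1.79  0.89  0.99  0.32] tilt [0. 0.]
```

Emit:
send_rows(
  rows=[0,0,-0.2,0,0,0,0,-0.4,0,0,0,0,-0.6,0,0,0,0,-0.6,0,0,0,0,-0.6,0,0,0,0,-0.6,0,0,0,0,-0.1,-0.7,0,0,0,0,-0.7,0,0,0,0,-0.7,0,0,0,0,0,0],
)

```text
t: 21.4
ee_pos: [0.5699, 0.1871, 0.1937]
tool_rot: [[-0.999, 0.05, 0.001], [0.05, 0.999, 0.0], [-0.001, 0.0, -1.0]]
wrist_force: [-0.3, 0.7, -2.7]
grip_width: 0.0396
grip_force: 30.0
```

Emit:
send_rows(
  rows=[0,-0.2,0,0,0,0.1,-0.4,0,0,0,0.1,-0.6,0,0,0,0.1,-0.6,0,0,0,0.1,-0.6,0,0,0,0.1,-0.6,0,0,0,0.1,-0.6,0,0,0,0.1,-0.6,0,0,0,0.1,-0.6,0,0,0,0.1,-0.6,0,0,0,0.1,-0.6,0,0,0,0,-0.6,0,0,0,0,-0.6,0,0,0,0,-0.4,0,0,0,0,-0.2,0,0,0,0,0,0,0,0,0,0,0,0,0],
)

```text
t: 23.1
ee_pos: [0.5001, -0.1989, 0.1925]
tool_rot: [[-0.999, 0.05, 0.0], [0.05, 0.999, 0.001], [-0.0, 0.001, -1.0]]
wrist_force: [1.0, 0.1, -2.1]
grip_width: 0.0389
grip_force: 30.0
```

```bash
python3 -c "
from h import *
go(*J['brass'],.075,177)"
```

```text
t 23.1 pos [ 0.5001 -0.1989  0.1925] yaw 177.12 shift [ 0.01 -0.01  2.35] turn 0.026603252007495675 w 0.0389 f [ 1.   0.1 -2.1] q [ 1.28  0.7  -1.33  1.85  0.74  1.2   1.23] tilt [0.    0.001]
```

Emit:
send_rows(
  rows=[0,0,0.3,0,0,0,0,0.4,0,0,0,0,0.4,0,0,0,0,0.4,0,0,0,0,0.4,0,0,0,0,0.3,0,0,0,0,0.15,0,0,0,0,0,0,0,0,0,0.15,0,0,0,0,0.15,0,0,0,0,0.15,0,0,0,0,0.15,0,0,0,0,0.12,0,0,0,0,0,0,0,0,0,0,0,0],
)

```text
t: 24.6
ee_pos: [0.5002, -0.1998, 0.0387]
tool_rot: [[-0.999, 0.051, -0.0], [0.051, 0.999, 0.0], [0.0, 0.0, -1.0]]
wrist_force: [0.2, 1.0, -2.1]
grip_width: 0.0392
grip_force: 30.0
```

```bash
python3 -c "
from h import *
go(*J['brass'],.0373,177)"
```

```text
t 24.6 pos [ 0.5002 -0.1998  0.0387] yaw 177.10 shift [0.01 0.01 0.03] turn 0.021310669830945664 w 0.0392 f [ 0.2  1.  -2.1] q [ 1.14  0.87 -1.11  1.94  0.97  0.98  1.08] tilt [-0.  0.]
```

Emit:
send_rows(
  rows=[0,0,0.02,0,0,0,0,0,0,1,0,0,0,0,1,0,0,0,0,1,0,0,0,0,1,0,0,0,0,1,0,0,0,0,1,0,0,0,0,1,0,0,0,0,1,0,0,-0.2,0,1,0,0,-0.4,0,1,0,0,-0.6,0,1,0,0,-0.6,0,1,0,0,-0.6,0,1,0,0,-0.6,0,1,0,0,-0.2,0,1,0,0,0,0,1],
)

```text
t: 26.3
ee_pos: [0.5011, -0.2002, 0.1994]
tool_rot: [[-0.999, 0.051, 0.003], [0.051, 0.999, -0.002], [-0.003, -0.001, -1.0]]
wrist_force: [0.3, 0.5, 0.6]
grip_width: 0.0918
grip_force: 0.0
```

Emit:
send_rows(
  rows=[0,0.3,0,0,1,0,0.6,0,0,1,0,0.6,0,0,1,0.1,0.6,0,0,1,0.1,0.6,0,0,1,0.1,0.6,0,0,1,0.1,0.6,0,0,1,0,0.6,0,0,1,0,0.6,0,0,1,0,0.6,0,0,1,0,0.6,0,0,1,0,0.6,0,0,1,0,0.6,0,0,1,0,0.4,0,0.7,1,0,0.1,0,0.7,1,0,0,0,0.7,1,0,0,0,0,1,0,0,0,0,1],
)

```text
t: 28.1
ee_pos: [0.4996, 0.2006, 0.1967]
tool_rot: [[-0.977, 0.215, -0.002], [0.215, 0.977, -0.001], [0.002, -0.001, -1.0]]
wrist_force: [0.8, -0.3, 0.5]
grip_width: 0.0924
grip_force: 0.0
```

```bash
python3 -c "
from h import *
go(*F['black'],.051,167.5)
cv2.imwrite('pics/t4.png',cv2.resize(cams.grab_frame('scene')[110:310,180:440],None,fx=3,fy=3)[:,:,::-1])"
```

```text
t 28.1 pos [0.4996 0.2006 0.1967] yaw 167.60 shift [0.03 0.03 2.91] turn 0.021832453332882435 w 0.0924 f [ 0.8 -0.3  0.5] q [ 0.47  0.61 -1.21  1.85  0.63  1.15  0.39] tilt [-0.002 -0.001]
```

View pics/t4.png

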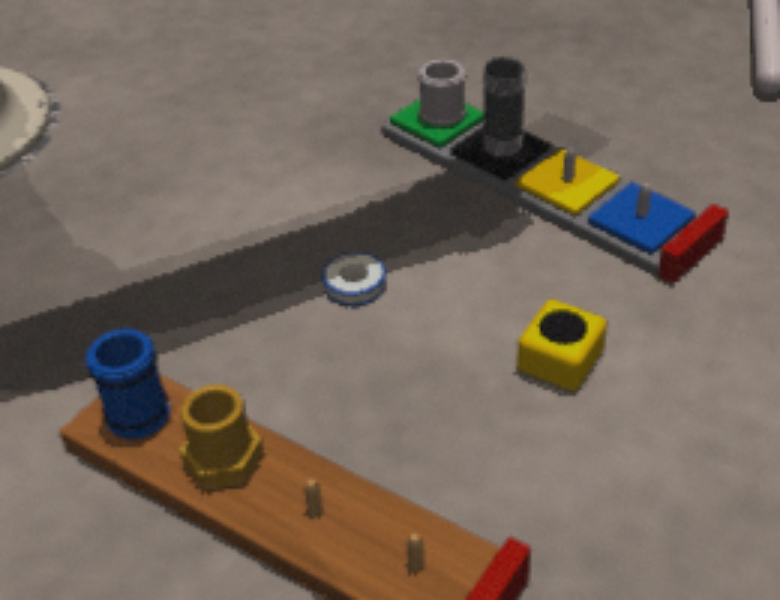

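Brass is seated at about (220,470), next to blue. Now black.

Emit:
send_rows(
  rows=[0.03,0.03,0.2,0,1,0,0,0.4,0,1,0,0,0.4,0,1,0,0,0.4,0,1,0,0,0.4,0,1,0,0,0.4,0,1,0,0,0.3,0,1,0,0,0.2,0,1,0,0,0.2,0,1,0,0,0,0,1,0,0,0,0,1],
)

```text
t: 29.25
ee_pos: [0.4998, 0.2026, 0.053]
tool_rot: [[-0.976, 0.217, 0.0], [0.217, 0.976, 0.0], [-0.0, 0.0, -1.0]]
wrist_force: [-0.4, 0.5, 0.6]
grip_width: 0.092
grip_force: 0.0
```

Emit:
send_rows(
  rows=[0,0,0,0,0,0,0,0,0,0,0,0,0,0,0,0,0,0,0,0,0,0,0,0,0,0,0,0,0,0,0,0,0,0,0,0,0,0,0,0,0,0,0,0,0],
)

```text
t: 30.15
ee_pos: [0.4997, 0.2024, 0.0527]
tool_rot: [[-0.976, 0.217, 0.0], [0.217, 0.976, 0.0], [-0.0, 0.0, -1.0]]
wrist_force: [0.8, -0.1, -0.9]
grip_width: 0.0342
grip_force: 30.0
```

```bash
python3 -c "
from h import *
go(*F['black'],.051,167.5)"
```

```text
t 30.1 pos [0.4997 0.2024 0.0527] yaw 167.47 shift [ 0.03 -0.01  0.03] turn -0.006367801971750223 w 0.0342 f [ 0.8 -0.1 -0.9] q [ 0.33  0.78 -1.01  1.94  0.84  0.92  0.23] tilt [0. 0.]
```

Emit:
send_rows(
  rows=[0,0,-0.2,0,0,0,0,-0.4,0,0,0,0,-0.6,0,0,0,0,-0.6,0,0,0,0,-0.6,0,0,0,0,-0.4,0,0,0,0,0,-0.7,0,0,0,0,-0.7,0,0,0,0,-0.7,0,0,0,0,0,0],
)

```text
t: 31.15
ee_pos: [0.4993, 0.2021, 0.193]
tool_rot: [[-0.999, 0.05, -0.0], [0.05, 0.999, -0.0], [0.0, -0.0, -1.0]]
wrist_force: [-0.5, 0.4, -2.6]
grip_width: 0.0339
grip_force: 30.0
```

Emit:
send_rows(
  rows=[0,-0.2,0,0,0,-0.1,-0.4,0,0,0,-0.2,-0.6,0,0,0,-0.2,-0.6,0,0,0,-0.2,-0.6,0,0,0,-0.2,-0.6,0,0,0,-0.2,-0.6,0,0,0,-0.2,-0.6,0,0,0,-0.2,-0.6,0,0,0,-0.2,-0.6,0,0,0,-0.2,-0.6,0,0,0,0,-0.6,0,0,0,0,-0.6,0,0,0,0,-0.5,0,0,0,0,-0.3,0,0,0,0,0,0,0,0,0,0,0,0,0],
)

```text
t: 32.85
ee_pos: [0.574, -0.201, 0.1928]
tool_rot: [[-0.999, 0.051, 0.0], [0.051, 0.999, 0.001], [0.0, 0.001, -1.0]]
wrist_force: [-0.8, 1.1, -2.2]
grip_width: 0.0344
grip_force: 30.0
```

```bash
python3 -c "
from h import *
go(.5752,-.2036,.0525,177)"
```

```text
t 32.9 pos [ 0.574  -0.201   0.1928] yaw 177.09 shift [-0.03 -0.05  2.81] turn 0.020499516190474472 w 0.0344 f [-0.8  1.1 -2.2] q [ 1.1   0.77 -1.22  1.68  0.75  1.25  1.23] tilt [0.    0.001]
```

Emit:
send_rows(
  rows=[-0.03,-0.04,0.2,0,0,0,0,0.4,0,0,0,0,0.4,0,0,0,0,0.4,0,0,0,0,0.3,0,0,0,0,0.2,0,0,0,0,0.1,0,0,0,0,0,0,0,0,0,0.15,0,0,0,0,0.15,0,0,0,0,0.15,0,0,0,0,0.15,0,0,0,0,0.15,0,0,0,0,0.02,0,0,0,0,0,0,0,0,0,0,0,0],
)

```text
t: 34.45
ee_pos: [0.5759, -0.204, 0.0545]
tool_rot: [[-0.999, 0.051, 0.0], [0.051, 0.999, 0.0], [-0.0, 0.0, -1.0]]
wrist_force: [0.5, -0.1, -2.8]
grip_width: 0.0345
grip_force: 30.0
```

```bash
python3 -c "
from h import *
go(.5752,-.2036,.0527,177)"
```

```text
t 34.5 pos [ 0.5759 -0.204   0.0545] yaw 177.10 shift [0.01 0.01 0.04] turn 0.02123592873269628 w 0.0345 f [ 0.5 -0.1 -2.8] q [ 1.02  0.91 -1.07  1.76  0.92  1.06  1.14] tilt [0. 0.]
```

Emit:
send_rows(
  rows=[0,0,0.03,0,0,0,0,0,0,1,0,0,0,0,1,0,0,0,0,1,0,0,0,0,1,0,0,0,0,1,0,0,0,0,1,0,0,0,0,1,0,0,0,0,1,0,0,-0.2,0,1,0,0,-0.4,0,1,0,0,-0.6,0,1,0,0,-0.6,0,1,0,0,-0.6,0,1,0,0,-0.4,0,1,0,0,-0.1,0,1,0,0,0,0,1],
)

```text
t: 36.15
ee_pos: [0.5759, -0.2043, 0.1986]
tool_rot: [[-0.999, 0.051, 0.001], [0.051, 0.999, -0.001], [-0.001, -0.001, -1.0]]
wrist_force: [0.0, -0.6, -0.6]
grip_width: 0.0918
grip_force: 0.0
```

Emit:
send_rows(
  rows=[0.1,0.3,0,0,1,0.2,0.6,0,0,1,0.25,0.6,0,0,1,0.25,0.6,0,0,1,0.25,0.6,0,0,1,0.25,0.6,0,0,1,0.25,0.6,0,0,1,0.25,0.6,0,0,1,0.25,0.6,0,0,1,0.25,0.6,0,0,1,0.25,0.6,0,0,1,0.25,0.6,0,0,1,0.25,0.6,0,0,1,0.25,0.6,0,0,1,0.1,0.2,0,0.7,1,0,0,0,0.7,1,0,0,0,0.7,1,0,0,0,0,1,0,0,0,0,1],
)

```text
t: 38.05
ee_pos: [0.4257, 0.2189, 0.1969]
tool_rot: [[-0.977, 0.215, -0.002], [0.215, 0.977, -0.001], [0.001, -0.001, -1.0]]
wrist_force: [0.2, -0.3, 0.1]
grip_width: 0.0919
grip_force: 0.0
```

```bash
python3 -c "
from h import *
go(*F['steel'],.027,167.5)
cv2.imwrite('pics/t5.png',cv2.resize(cams.grab_frame('scene')[110:310,180:440],None,fx=3,fy=3)[:,:,::-1])"
```

```text
t 38.0 pos [0.4257 0.2189 0.1969] yaw 167.59 shift [-0.02  0.08  3.4 ] turn 0.019294123462092992 w 0.0919 f [ 0.2 -0.3  0.1] q [ 0.49  0.5  -1.28  1.98  0.55  1.07  0.32] tilt [-0.002 -0.001]
```

View pics/t5.png

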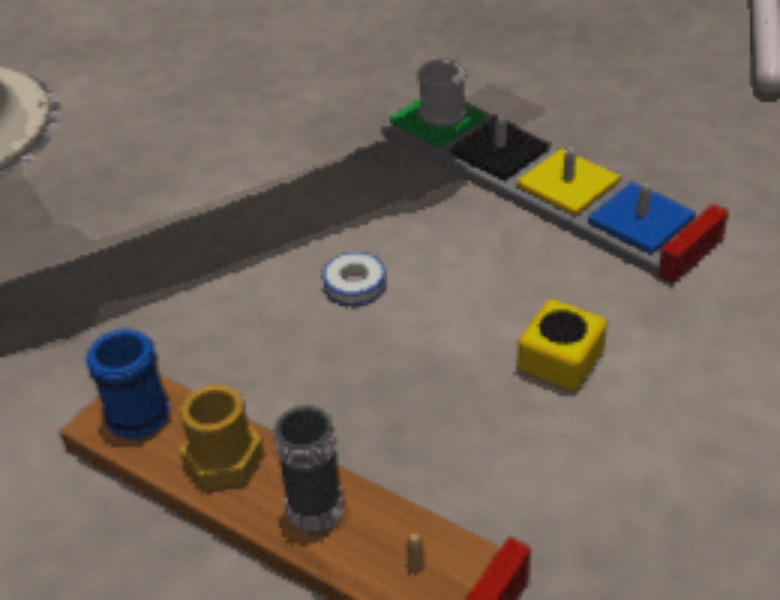

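Black is seated upright at about (312,515). Last is steel.

Emit:
send_rows(
  rows=[-0.02,0.06,0.2,0,1,0,0,0.4,0,1,0,0,0.4,0,1,0,0,0.4,0,1,0,0,0.4,0,1,0,0,0.4,0,1,0,0,0.4,0,1,0,0,0.4,0,1,0,0,0.2,0,1,0,0,0.15,0,1,0,0,0,0,1,0,0,0,0,1],
)

```text
t: 39.3
ee_pos: [0.4288, 0.2221, 0.0306]
tool_rot: [[-0.976, 0.217, 0.0], [0.217, 0.976, 0.0], [-0.0, 0.001, -1.0]]
wrist_force: [0.2, -0.9, -0.0]
grip_width: 0.0916
grip_force: 0.0
```

Emit:
send_rows(
  rows=[0,0,0,0,0,0,0,0,0,0,0,0,0,0,0,0,0,0,0,0,0,0,0,0,0,0,0,0,0,0,0,0,0,0,0,0,0,0,0,0],
)

```text
t: 40.1
ee_pos: [0.4286, 0.222, 0.0303]
tool_rot: [[-0.976, 0.217, 0.0], [0.217, 0.976, 0.0], [-0.0, 0.0, -1.0]]
wrist_force: [-0.6, 0.1, 0.5]
grip_width: 0.0404
grip_force: 30.0
```

```bash
python3 -c "
from h import *
go(*F['steel'],.027,167.5)"
```

```text
t 40.1 pos [0.4286 0.222  0.0303] yaw 167.47 shift [0.03 0.   0.07] turn -0.006335359439181924 w 0.0404 f [-0.6  0.1  0.5] q [ 0.24  0.72 -0.97  2.08  0.86  0.81  0.09] tilt [0. 0.]
```

Emit:
send_rows(
  rows=[0,0,-0.2,0,0,0,0,-0.4,0,0,0,0,-0.6,0,0,0,0,-0.6,0,0,0,0,-0.6,0,0,0,0,-0.6,0,0,0,0,-0.2,-0.7,0,0,0,0,-0.7,0,0,0,0,-0.7,0,0,0,0,0,0],
)

```text
t: 41.1
ee_pos: [0.4281, 0.2213, 0.1905]
tool_rot: [[-0.999, 0.05, -0.0], [0.05, 0.999, -0.001], [0.0, -0.001, -1.0]]
wrist_force: [-0.1, 0.2, -2.3]
grip_width: 0.0405
grip_force: 30.0
```

Emit:
send_rows(
  rows=[-0.1,-0.2,0,0,0,-0.2,-0.4,0,0,0,-0.35,-0.6,0,0,0,-0.35,-0.6,0,0,0,-0.35,-0.6,0,0,0,-0.35,-0.6,0,0,0,-0.35,-0.6,0,0,0,-0.35,-0.6,0,0,0,-0.35,-0.6,0,0,0,-0.35,-0.6,0,0,0,-0.35,-0.6,0,0,0,-0.35,-0.6,0,0,0,-0.35,-0.6,0,0,0,-0.35,-0.6,0,0,0,-0.3,-0.4,0,0,0,-0.06,-0.1,0,0,0,0,0,0,0,0,0,0,0,0,0],
)

```text
t: 42.9
ee_pos: [0.6495, -0.204, 0.19]
tool_rot: [[-0.999, 0.05, -0.001], [0.05, 0.999, 0.001], [0.001, 0.001, -1.0]]
wrist_force: [0.2, 0.8, -2.1]
grip_width: 0.0405
grip_force: 30.0
```

```bash
python3 -c "
from h import *
go(.6497,-.207,.0303,177)"
```

```text
t 42.9 pos [ 0.6495 -0.204   0.19  ] yaw 177.14 shift [-0.01 -0.06  3.19] turn 0.030085825637878406 w 0.0405 f [ 0.2  0.8 -2.1] q [ 0.94  0.85 -1.14  1.48  0.78  1.31  1.26] tilt [-0.001  0.001]
```

Emit:
send_rows(
  rows=[0,-0.05,0.2,0,0,0,0,0.4,0,0,0,0,0.4,0,0,0,0,0.4,0,0,0,0,0.4,0,0,0,0,0.4,0,0,0,0,0.15,0,0,0,0,0,0,0,0,0,0.15,0,0,0,0,0.15,0,0,0,0,0.15,0,0,0,0,0.15,0,0,0,0,0.15,0,0,0,0,0.05,0,0,0,0,0,0,0,0,0,0,0,0],
)

```text
t: 44.5
ee_pos: [0.6502, -0.2075, 0.0329]
tool_rot: [[-0.999, 0.051, 0.0], [0.051, 0.999, 0.0], [-0.0, 0.0, -1.0]]
wrist_force: [0.0, 0.5, -1.3]
grip_width: 0.0409
grip_force: 30.0
```

```bash
python3 -c "
from h import *
go(.6497,-.207,.0303,177)"
```

```text
t 44.5 pos [ 0.6502 -0.2075  0.0329] yaw 177.10 shift [0.01 0.01 0.05] turn 0.020907372511234572 w 0.0409 f [ 0.   0.5 -1.3] q [ 0.89  1.01 -1.01  1.57  0.93  1.1   1.17] tilt [0. 0.]
```

Emit:
send_rows(
  rows=[0,0,0.04,0,0,0,0,0,0,0,0,0,0,0,1,0,0,0,0,1,0,0,0,0,1,0,0,0,0,1,0,0,0,0,1,0,0,0,0,1,0,0,0,0,1,0,0,0,0,1,0,0,-0.2,0,1,0,0,-0.4,0,1,0,0,-0.6,0,1,0,0,-0.6,0,1,0,0,-0.6,0,1,0,0,-0.6,0,1,0,0,-0.2,0,1,0,0,0,0,1],
)

```text
t: 46.3
ee_pos: [0.6513, -0.2075, 0.1939]
tool_rot: [[-0.999, 0.051, 0.004], [0.051, 0.999, -0.001], [-0.004, -0.001, -1.0]]
wrist_force: [0.3, -0.3, 0.2]
grip_width: 0.0916
grip_force: 0.0
```

Emit:
send_rows(
  rows=[0,0.3,0,0,1,0,0.6,0,0,1,0,0.6,0,0,1,0,0.6,0,0,1,0,0.6,0,0,1,0,0.6,0,0,1,0,0.6,0,0,1,0,0.3,0,0,1,0,0,0,0,1,0,0,0,0,1],
)

```text
t: 47.3
ee_pos: [0.6604, 0.0012, 0.1898]
tool_rot: [[-0.999, 0.051, -0.001], [0.051, 0.999, -0.001], [0.001, -0.001, -1.0]]
wrist_force: [-0.3, -0.7, 0.1]
grip_width: 0.0918
grip_force: 0.0
```

```bash
python3 -c "
from h import *
go(.6497,-.207,.19,177)
cv2.imwrite('pics/t6.png',np.hstack([cv2.resize(cams.grab_frame('scene')[180:340,180:370],None,fx=2.5,fy=2.5),cv2.resize(cams.grab_frame('top')[90:300,370:470],(250,400))])[:,:,::-1])"
```

```text
t 47.3 pos [0.6604 0.0012 0.1898] yaw 177.09 shift [ 0.   -4.17  0.  ] turn 0.019254682595692088 w 0.0918 f [-0.3 -0.7  0.1] q [ 0.66  0.81 -1.14  1.54  0.76  1.29  0.94] tilt [-0.001 -0.001]
```

View pics/t6.png

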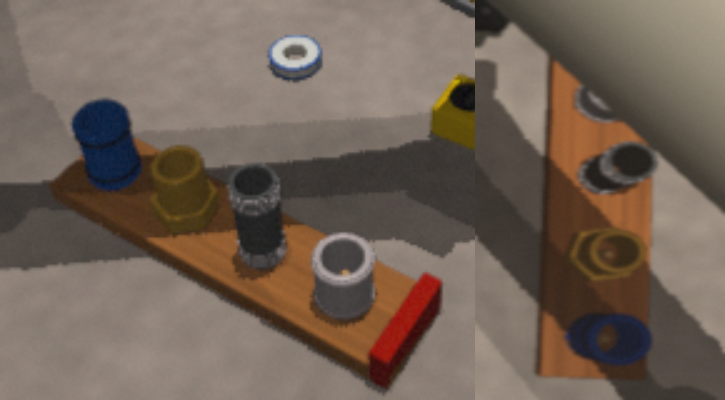

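All four fittings stand upright over their pegs in the order blue, brass, black, steel towards the red end. The tape roll and measure are untouched. Handing in.

```bash
python3 -c "
from station import robot
print(robot.finish_job())"
```

```text
the job is handed in; nothing more can be done
None
```

I moved all four fittings to the wooden rack in reverse order, with steel nearest the red end, then black, brass and blue. In the last pictures they all stand upright and fully down over their pegs, and I handed the job in at about 47 s.

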